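# Zero the stroke counter, then press a headlamp lens home by four clicks and hold

## Robot

A 6-joint arm with a two-finger parallel gripper is mounted at the origin on the work surface. World frame = base frame: x ahead of the robot, y to its left, z up, the work surface at z = 0. Lengths are in m, angles in degrees, forces in N, time in s.
With the tool pointing down it reaches from about 0.25 to 0.725 m from the base axis. Payload 9.7 kg.
Tool frame: the origin (TCP) lies between the finger pads; the fingertips stand 19 mm ahead of it and the grasp point (between the pads) is the TCP; z points along the fingers, y is the line along which they close (so a half turn about z gives the same grasp; the last joint's range is limited). The gripper opens to 85 mm and grips with 20 to 120 N. Pads are 22 mm wide; open, the fingers measure 114 mm over their backs; the gripper's body (76 mm by 85 mm) begins 54 mm behind the grasp point. The pads swing forward as they close: fully open they stand 13 mm farther back than shut.
Start: joints at [67.953, 4.979, 10.078, 95.1, 0, 90], TCP at [0.206, 0.51, 0.25] pointing down, gripper open.
Joint ranges: [-179.16, 179.16], [-48.56, 103.87], [-65.8, 70.77], [-126.05, 130.52], [-82.76, 87.17], [-180, 180]. Speed limits (degrees/s): [127.2, 127.2, 147.25, 180, 180, 180].

## Interface

Orientations are given as [roll, pitch, yaw] about the fixed x, y, z axes, in that order (R = Rz(yaw) Ry(pitch) Rx(roll)).
In Python, from workcell import telemetry, camera, calibration, workorder gives the robot as it stands.
- The arm moves only by the tool play_rows, never from a script. Its argument "increments" is a list of rows, each a list of 3 entries, a list of its own where there are three numbers: the shift along the tool's x, y, z in mm, then the turn, a rotation vector about the tool's x, y, z in degrees, then the closure, from 0 (fully open) to 1 (shut). In form: [[[x, y, z], [ax, ay, az], jaw], ...]. A call has 1 to 20 rows; each row is the pose to reach, as a shift and turn from the pose commanded when the call began, along the tool's axes at that moment; what a row does not reach only later rows make up. A row lasts 1/10 s, in which the tool goes at most 50 mm and 8.59 degrees, less where a joint would pass 70% of its speed; a pose out of reach is approached as far as the arm can. A call with a gripper value outside its range is refused whole. The fingers move at their own pace and stop on an object; "grip_force" is the grip in N (left out, the last holds). Time passes only in rows, so rows that repeat a pose let the fingers close. It gives the time, the measured TCP pose, the force, the opening and the grip force at its end, in the units of the state.
- telemetry.get_obs(): the state, without advancing time (a new reading comes with each control period).
- camera(name): name is "scene" or "top" or "wrist"; returns (picture, depth): 480x640x3 uint8, red, green, blue; 480x640 float32, m along the optical axis (not along the pixel's ray), 0 where there is no reading.
- calibration(name): a dict with "vertical_fov" (degrees; the focal length in pixels is half the picture's height over the tangent of half this angle, whatever the lens; pixels are square), "cx", "cy" (the principal point, pixels), "k1" (the pictures are not rectified: a ray, as slopes to the right and down, at radius r is drawn at 1 + k1 r^2 times it, then the intrinsics apply), "rvec" (rotation vector, rad) and "tvec" (3), from world to camera coordinates, as OpenCV has them; the wrist camera has in their place "hand_eye" (4x4, takes a point from camera to tool coordinates, whose origin is the TCP and whose axes are the flange's). Camera axes: x right, y down, z forward; pixel columns grow to the right and rows downward; lengths in m; the calibration is good to about 2 mm. A picture is of the moment at which its call begins: read the wrist's pose just before it. calibration takes no time and is no camera call.
- workorder.job_done(): hands the job in; it is judged then, once.
The state is a dict: "time": time; "q": joint angles; "qd": joint speeds; "joint_efforts": joint torques, N m; "ee_pos": TCP position; "tcp_rot": TCP orientation; "wrist_force": force on the tool from outside, world axes, zero at the start; "torque": the same for the moment, N m; "opening": finger opening in m; "grasp_force": force on a finger pad.
Only numpy, scipy, OpenCV 4.12 (cv2) and the standard library are available. Lean on these libraries where they do the work, as an engineer would, in place of code of your own. Each camera call takes 0.05 s, during which the arm holds its last target. There are 200 camera calls.

## Task

Zero the stroke counter: take the reset pin out of its holder, press the small button down in the counter's hole fully down with it while the press lever is still at rest, and hang the pin back in its holder. Then take the press lever by its upright grip and swing it clockwise (seen from above) by exactly four clicks, never reaching the fifth, and keep hold of it: the lever springs back if let go, so the program finishes while the gripper is holding it there, still. Leave everything else on the bench where it is.

Things in the scene. Friction and masses are not known exactly. Their poses are not given: they have to be found in the camera images.
- lens_press: grey C-shaped bench press, fixed, a headlamp clamped in it. Origin at bench height on the vertical spindle axis; x axis points from its open front to its column. Base 200 x 200 x 18 mm (x -80 to +120); column 90 mm wide at x = 100 mm; round head, radius 54 mm, 135 to 165 mm up. On the head lies the click ring, above it the lever. A pad under the head sinks as the lever swings
- press_lever: steel lever, bar 18 x 10 mm. Origin on the spindle axis, 190 mm up; z up, x along the lever to its grip. At rest x points 0.65 rad anticlockwise (from above) of the press's -x axis; it swings clockwise only, to 1.9 rad. A spring drives it back when let go: 7 N at the grip, plus 3.75 N per rad. Within 0.08 rad of each ring pin it takes 4 N more before it, 4 N less past it: a sharp drop
- grip_knob (a point): centre of the foot of the black upright round grip on the end of the lever: 20 mm diameter, 42 mm tall, plain all round. This point is on the lever's top, 200 mm above the bench and 120 mm from the spindle axis; axes as the lever's. Nothing near it is as tall
- click_ring: steel disc, radius 53 mm, fixed on the press head about the spindle; seven square pins, 6 mm thick, at 42 mm radius. A click is a pin passed. Origin at the centre of its underside, 165 mm up; z up. x points to the first pin, the others follow every 0.28 rad clockwise (from above) (fourth at 0.84, fifth at 1.12). The first pin lies 0.20 to 0.45 rad clockwise of the resting lever
- stroke_counter: grey counter box with a dark display window on top, fixed to the bench, 80 (x) x 70 (y) x 50 mm tall. Origin at the centre of its underside, z up. Its one small round hole is in the top at x = +18 mm, y = 0
- button_hole (a point): centre of the mouth of the round hole in the top of the counter, 50 mm above the bench: 16 mm in diameter. The zero button lies inside it
- zero_button: white round spring button, 13 mm across, 6 mm thick, down in the hole of the counter: its top is 8 mm below the counter's top when up, 13 mm when fully down (42 and 37 mm above the bench). Springs back up; takes 1.2 N to start and 5.2 N fully down. Origin at the centre of its underside, 6 mm below its top
- pin_holder: aluminium block, fixed to the bench, 60 x 60 x 55 mm tall, with one upright through hole 14 mm in diameter in its middle, in which the reset pin hangs by its collar. Origin at the centre of its underside
- holder_hole (a point): centre of the mouth of the hole in the top of the holder, 55 mm above the bench
- reset_pin: loose tool hanging upright in the holder, 115 mm long, about 50 g: steel shaft 6 mm thick, 45 mm long, tip 4 mm thick; black collar 26 mm across (45 to 50 mm from the tip); round black handle 15 mm thick (50 to 115 mm from the tip). Origin at the tip (lower end), z up along the handle. In the holder the collar rests on the block: tip 10 mm, handle top 125 mm above the bench
- reflector: loose spare lamp reflector, bright metal bowl, 100 mm across, 45 mm tall; not part of the job
- bulb_socket: loose black bulb socket, a stepped round plug 40 mm across, 40 mm tall, standing on the bench; not part of the job
- tape_roll: loose roll of tape lying flat, 100 mm across, 25 mm tall; not part of the job
- screwdriver: loose screwdriver lying on the bench; origin near its middle, length along its x; not part of the job
- primer_bottle: loose white bottle, 56 mm across, 120 mm tall; not part of the job
- gasket: loose black rubber ring lying flat, 90 mm across, 8 mm thick; not part of the job
- lens_cover: loose clear plastic cover plate lying flat, 80 x 110 x 14 mm; not part of the job
Things that resemble listed ones, but are neither listed nor needed, are in the scene too. Leave any orange look-alike of the pin_holder alone. Leave any brown or yellow look-alike of the stroke_counter alone.

How it is judged:
By the outcome, as a careful person would: the job done as asked, in the order asked, and still so for the second after the job is handed in, while the arm keeps its last pose, push and grip.
It also fails if it takes over 72 s, if anything falls off the work surface, if the arm or the gripper's body presses on something with over 40 N, if the wrist force passes 120 N, or if a joint passes its speed limit or range.

## Working session

There is one attempt and no reset: what is moved stays moved. The work goes in short steps, Python scripts to look and compute and a tool call to move; the robot and the scene stay as the last step left them, time stands still between calls to the robot, and variables do not carry over. Pictures are saved under pics/ and viewed, at most 10 in all, crops included, and the job is handed in when it is done.

Besides the shell and the picture viewer there is one more tool, called after ">>>" as name(argument=value, ...), one argument or row to a line, values as JSON. play_rows: Moves the arm, as the interface text tells. Its arguments: {"type":"object","properties":{"increments":{"type":"array"},"grip_force":{"type":"number"}},"required":["increments"]}

```bash
ls; mkdir -p pics
cat > h.py <<'E'
import numpy as np, cv2
from workcell import telemetry, camera, calibration, workorder
from scipy.spatial.transform import Rotation as R
def intr(c):
    f=240/np.tan(np.radians(c["vertical_fov"])/2); return f
def ext(name,obs=None):
    c=calibration(name)
    if "rvec" in c:
        Rm=cv2.Rodrigues(np.array(c["rvec"],float))[0]; t=np.array(c["tvec"],float).ravel()
        return Rm.T, -Rm.T@t   # cam->world
    H=np.array(c["hand_eye"]); o=obs or telemetry.get_obs()
    Rt=R.from_euler('xyz',o["tcp_rot"],degrees=True).as_matrix(); 
    return Rt@H[:3,:3], Rt@H[:3,3]+np.array(o["ee_pos"])
def ray(name,uv):
    c=calibration(name); f=intr(c)
    uv=np.atleast_2d(np.array(uv,float)); d=(uv-[c["cx"],c["cy"]])/f
    s=d.copy()
    for _ in range(20): s=d/(1+c["k1"]*(s**2).sum(1,keepdims=True))
    return np.c_[s,np.ones(len(s))]
def onz(name,uv,z,E=None):
    Rc,p=E or ext(name); d=ray(name,uv)@Rc.T
    return p+d*((z-p[2])/d[:,2:3])
def cloud(name,dep,E=None):
    Rc,p=E or ext(name); v,u=np.mgrid[:480,:640]
    r=ray(name,np.c_[u.ravel(),v.ravel()])
    return ((r*dep.reshape(-1,1))@Rc.T+p).reshape(480,640,3)
def proj(name,P,E=None):
    Rc,p=E or ext(name); q=(np.atleast_2d(P)-p)@Rc; s=q[:,:2]/q[:,2:]
    c=calibration(name); return s*(1+c["k1"]*(s**2).sum(1,keepdims=True))*intr(c)+[c["cx"],c["cy"]]
def save(n,im): cv2.imwrite("pics/"+n+".png",im[...,::-1])
E
python3 - <<'E'
from h import *
o=telemetry.get_obs(); print({k:np.round(v,3).tolist() for k,v in o.items()})
for n in("top","scene"):
    im,d=camera(n); save(n,im); np.savez("pics/"+n,im=im,d=d); print(n,calibration(n),ext(n)[1])
print(calibration("wrist"))
E
```

```text
pics
{'time': 0.0, 'q': [67.953, 5.01, 10.034, 95.101, -0.001, 89.999], 'qd': [0.016, 0.04, -0.025, 0.129, 0.016, 0.032], 'joint_efforts': [0.0, -52.039, 46.481, 0.016, 0.0, 0.0], 'ee_pos': [0.206, 0.51, 0.25], 'tcp_rot': [-179.922, 0.001, 157.954], 'wrist_force': [-0.324, 0.543, -0.957], 'torque': [0.021, 0.026, -0.031], 'grasp_force': 0.0, 'opening': 0.085}
top {'vertical_fov': 56.5108107382359, 'cx': 326.654188970037, 'cy': 243.4134436595244, 'k1': -0.08686593183620535, 'rvec': array([ 2.20359388, -2.13608722,  0.15681341]), 'tvec': array([-0.00542457,  0.53427549,  1.23125256])} [0.38162235 0.03862198 1.28620967]
scene {'vertical_fov': 51.64870274822027, 'cx': 310.3276065391361, 'cy': 230.97655897266336, 'k1': 0.040283086679451845, 'rvec': array([ 2.22330504,  0.75682039, -0.30906405]), 'tvec': array([-0.43607093, -0.10517606,  1.63114135])} [ 1.09805605 -0.74486506  1.04942408]
{'vertical_fov': 58.14887240631444, 'cx': 322.27950516505797, 'cy': 234.31803221285304, 'k1': 0.008286028263852134, 'hand_eye': array([[ 4.29681712e-04, -9.51623192e-01, -3.07267174e-01,
         7.80641251e-02],
       [ 9.99999808e-01,  2.71606740e-04,  5.57216558e-04,
        -1.34469082e-04],
       [-4.46804364e-04, -3.07267354e-01,  9.51623126e-01,
        -1.23082440e-01],
       [ 0.00000000e+00,  0.00000000e+00,  0.00000000e+00,
         1.00000000e+00]])}
```

View pics/top.png

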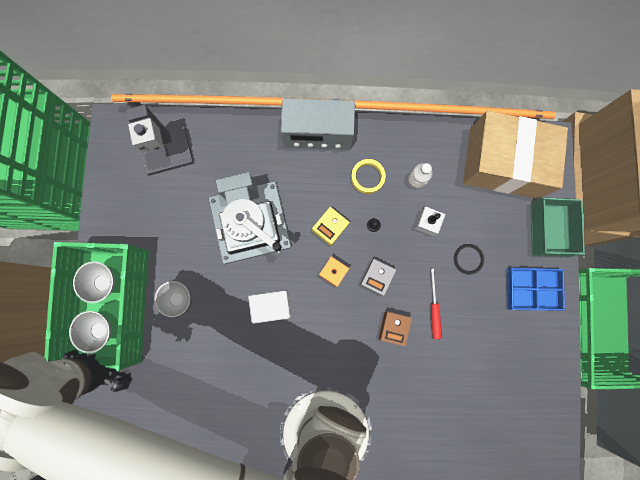

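View pics/scene.png

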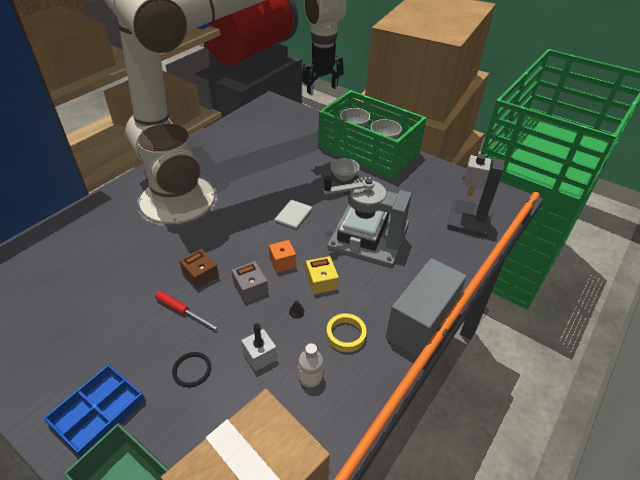

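The top view shows the grey counter at (379,275) with its hole near (382,262). The holder with the pin is at (431,219), the press spindle at about (240,215) and the knob at about (276,246). Brown, yellow and orange look-alikes are nearby.

Run:
```python
from h import *
z=np.load("pics/top.npz"); im,d=z["im"],z["d"]; C=cloud("top",d); np.save("pics/C",C)
def box(u0,u1,v0,v1): m=np.zeros((480,640),bool); m[v0:v1,u0:u1]=1; return m
def rep(n,m,zz):
    k=m.astype(np.uint8); nn,l,st,ce=cv2.connectedComponentsWithStats(k)
    i=1+np.argmax(st[1:,4]); ys,xs=np.where(l==i); pts=np.c_[xs,ys].astype(np.float32)
    W=onz("top",pts,zz)[:,:2]; r=cv2.minAreaRect((W*1000).astype(np.float32)); print(n,len(xs),ce[i].round(1),"mean",W.mean(0).round(4),"depthz",np.median(C[l==i][:,2]).round(4),"rect",np.round(r[0],1),np.round(r[1],1),round(r[2],1))
Z=C[...,2]; mx=im.max(2).astype(int); 
rep("holder",box(405,455,195,245)&(abs(Z-.055)<.01),.055)
rep("pintop",box(405,455,195,245)&(abs(Z-.125)<.012),.125)
b=box(355,402,250,300)
rep("counter",b&(abs(Z-.05)<.008),.05)
g=cv2.cvtColor(im,cv2.COLOR_RGB2GRAY)
rep("cwhite",box(372,395,253,272)&(g>185),.042)
rep("cdark",b&(g<110)&(abs(Z-.05)<.012),.05)
rep("knobtop",box(255,300,225,260)&(abs(Z-.242)<.012),.242)
rep("ring",box(205,290,185,260)&(abs(Z-.17)<.012),.17)
rep("lever",box(205,290,185,260)&(abs(Z-.20)<.012),.20)
rep("base",box(190,310,160,280)&(abs(Z-.018)<.006),.018)
rep("column",box(190,310,160,210)&(Z>.1),.165)
def crop(u0,u1,v0,v1,s): return cv2.resize(im[v0:v1,u0:u1],None,fx=s,fy=s,interpolation=cv2.INTER_CUBIC)
a=crop(195,295,170,270,5); c=cv2.resize(crop(350,450,195,295,3),(300,300)); 
out=np.zeros((500,800,3),np.uint8); out[:500,:500]=a; out[:300,500:800]=c; save("crop1",out)
```

```text
holder 404 [430.3 220.3] mean [ 0.6069 -0.2792] depthz 0.0551 rect [ 608.  -281.7] [62.2 63.1] 69.8
pintop 24 [437.5 215.5] mean [ 0.6077 -0.2808] depthz 0.1241 rect [ 607.7 -280.8] [11.3 11.8] 46.0
counter 717 [378.1 277. ] mean [ 0.4429 -0.134 ] depthz 0.0502 rect [ 443.4 -134.2] [71.5 78.7] 65.1
cwhite 166 [380.5 266.9] mean [ 0.4716 -0.1415] depthz 0.0497 rect [ 475.8 -148.3] [30.9 62.1] 1.7
cdark 68 [375.  283.6] mean [ 0.4243 -0.1258] depthz 0.0512 rect [ 424.4 -126.1] [49.8 21.2] 66.9
knobtop 54 [275.8 245.7] mean [0.4994 0.1352] depthz 0.2421 rect [499.2 135.2] [18.5 16.6] 47.0
ring 1475 [239.4 210.8] mean [0.5937 0.2381] depthz 0.1691 rect [593.7 233.8] [152.8 105.4] 10.9
lever 405 [252.3 227.4] mean [0.5475 0.1989] depthz 0.2006 rect [546.  191.9] [125.5  32.9] 57.2
base 754 [273.6 209. ] mean [0.6314 0.167 ] depthz 0.018 rect [607.5 178.3] [200.5  79.2] 16.3
column 1132 [237.3 191.3] mean [0.6452 0.2472] depthz 0.1682 rect [637.7 246.5] [105.6  92.7] 17.1
```

View pics/crop1.png

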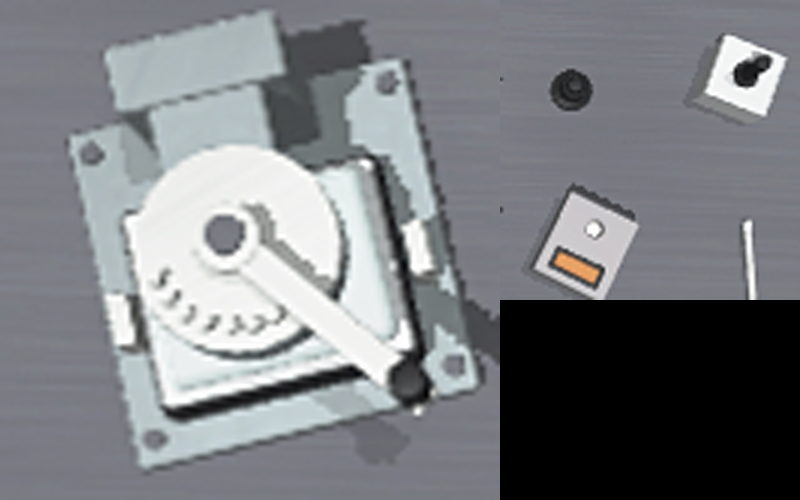

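The crop shows the grey counter with the white button at roughly (381,271), the pin in the white holder, and the lever at rest pointing to the lower right. The ring pins run along the lower left. On the way to the pin I'll take a close look at the press.

```bash
cat >> h.py <<'E'
def inc(P,yaw,o=None):
    o=o or telemetry.get_obs(); Rt=R.from_euler('xyz',o["tcp_rot"],degrees=True)
    s=Rt.inv().apply(np.array(P)-o["ee_pos"])*1000
    t=(Rt.inv()*R.from_euler('xyz',[180,0,yaw],degrees=True)).as_rotvec(degrees=True)
    print("P",np.round(P,4),"yaw",yaw,"-> shift",s.round(1),"turn",t.round(2))
E
python3 - <<'E'
from h import *
C=np.load("pics/C.npy")
print("hub",onz("top",[[240,216.6]],.2)); print("bottle",onz("top",[[425,171]],.12),"socket",onz("top",[[374,225]],.03))
inc([.206,.51,.38],158); inc([.617,.213,.38],110)
print("front obstacles near lever: reflector",onz("top",[[172,298]],.03),"column top z",C[185,235],C[200,240])
E
```

```text
hub [[0.5733587  0.23043082 0.2       ]]
bottle [[ 0.73040279 -0.24826719  0.12      ]] socket [[ 0.59189953 -0.12265398  0.03      ]]
P [0.206 0.51  0.38 ] yaw 158 -> shift [   0.5    0.  -130.3] turn [-0.07  0.   -0.05]
P [0.617 0.213 0.38 ] yaw 110 -> shift [-491.9 -121.  -130.2] turn [-6.000e-02  3.000e-02  4.795e+01]
front obstacles near lever: reflector [[0.36631996 0.43981571 0.03      ]] column top z [0.66022148 0.25311461 0.17017317] [0.62054907 0.23729949 0.1745335 ]
```

>>> play_rows(
  increments=[
    [[0,0,-50],[0,0,0],0.4],
    [[0,0,-100],[0,0,0],0.4],
    [[0,0,-130],[0,0,0],0.4],
  ],
)

```text
time: 0.4
ee_pos: [0.2063, 0.5094, 0.3834]
tcp_rot: [179.9, 0.0, 158.0]
wrist_force: [0.3, 0.4, -0.1]
opening: 0.0514
grasp_force: 0.0
```

>>> play_rows(
  increments=[
    [[-480,-162,0],[0,0,48],0.4],
    [[-480,-162,0],[0,0,48],0.4],
    [[-480,-162,0],[0,0,48],0.4],
    [[-480,-162,0],[0,0,48],0.4],
    [[-480,-162,0],[0,0,48],0.4],
    [[-480,-162,0],[0,0,48],0.4],
    [[-480,-162,0],[0,0,48],0.4],
    [[-480,-162,0],[0,0,48],0.4],
    [[-480,-162,0],[0,0,48],0.4],
    [[-480,-162,0],[0,0,48],0.4],
    [[-480,-162,0],[0,0,48],0.4],
    [[-480,-162,0],[0,0,48],0.4],
    [[-480,-162,0],[0,0,48],0.4],
    [[-480,-162,0],[0,0,48],0.4],
  ],
)

```text
time: 1.8
ee_pos: [0.5895, 0.1806, 0.381]
tcp_rot: [180.0, -0.0, 110.0]
wrist_force: [-0.8, 1.1, 0.5]
opening: 0.0513
grasp_force: 0.0
```

Run:
```python
from h import *
o=telemetry.get_obs(); im,d=camera("wrist"); save("w1",im); E=ext("wrist",o)
np.savez("pics/w1",im=im,d=d,R=E[0],p=E[1]); print(np.round(o["q"],1),o["ee_pos"])
inc([.608,-.281,.25],65,o)
```

```text
[ 17.   21.7  45.3 113.6   0.   87. ] [0.5895273  0.18058649 0.38097418]
P [ 0.608 -0.281  0.25 ] yaw 65 -> shift [-440.  -141.   130.8] turn [ 4.000e-02 -2.000e-02  4.505e+01]
```

View pics/w1.png

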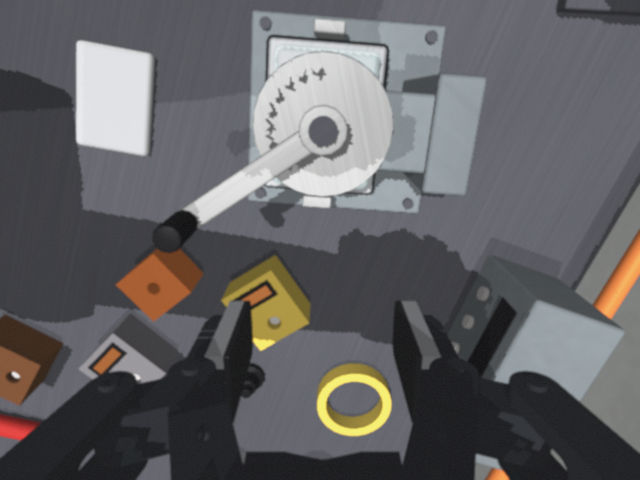

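Wrist view: hub at (323,131), knob top at about (168,238), ring pins from (270,143) round to (322,73). I'll measure these in millimetres.

Run:
```python
from h import *
z=np.load("pics/w1.npz"); im,d=z["im"],z["d"]; E=(z["R"],z["p"]); C=cloud("wrist",d,E); Z=C[...,2]
m=np.zeros((480,640),bool); m[40:210,240:400]=1
ringm=m&(abs(Z-.169)<.012)
print("z hist",np.histogram(Z[m&(Z>.15)&(Z<.23)],bins=16,range=(.15,.23))[0])
k=(m&(Z>.15)).astype(np.uint8)
g=cv2.cvtColor(im,cv2.COLOR_RGB2GRAY)
hs=np.hypot
# hub dark circle
h=m.copy(); h[:]=0; h[112:150,303:345]=1; hm=h&(g<110); v,u=np.where(hm); print("hub px",u.mean(),v.mean(),len(u),"z",np.median(Z[hm]))
S=onz("wrist",[[u.mean(),v.mean()]],np.median(Z[hm]),E)[0]; print("spindle from hub",S)
# ring edge
t=ringm&(Z<.1745)&(Z>.163); P=C[t][:,:2]; r=np.hypot(*(P-S[:2]).T); print("ring z",np.median(Z[t]),"r pct",np.percentile(r,[50,95,99]))
cs,_=cv2.findContours(t.astype(np.uint8),0,2); c=max(cs,key=cv2.contourArea)[:,0]; W=onz("wrist",c,np.median(Z[t]),E)[:,:2]
from scipy.optimize import least_squares
rr=np.hypot(*(W-S[:2]).T); W=W[(rr>.048)&(rr<.058)]
f=least_squares(lambda p:np.hypot(*(W-p[:2]).T)-p[2],[S[0],S[1],.053],loss='soft_l1',f_scale=.001); print("ring fit",f.x,len(W))
kb=np.zeros_like(m); kb[215:260,145:205]=1; kb&=abs(Z-.242)<.008; v,u=np.where(kb); K=onz("wrist",np.c_[u,v],.242,E)[:,:2]; (cx,cy),rad=cv2.minEnclosingCircle((K*1000).astype(np.float32)); print("knob",K.mean(0),cx,cy,rad)
for c0 in (S[:2],f.x[:2]):
    w=np.array([cx,cy])/1000-c0; print("lever len",np.hypot(*w),"angle",np.degrees(np.arctan2(w[1],w[0])))
out=cv2.resize(im[45:135,245:345],(800,720),interpolation=cv2.INTER_CUBIC)[:600]; save("w1c",out)
c0=f.x[:2]
# polar unwrapping at assumed z: brightness & height vs angle clockwise of lever
L=np.arctan2(cy/1000-c0[1],cx/1000-c0[0])
for rad in(.042,):
  for a in np.arange(.0,2.5,.04):
    th=L-a; p=proj("wrist",[[c0[0]+rad*np.cos(th),c0[1]+rad*np.sin(th),.176]],E)[0]; i=tuple(p[::-1].round().astype(int)); print(f"{a:.2f}:{g[i]}/{Z[i]*1000:.0f}",end=" ")
```

```text
z hist [   0    0  738 8963 3334   47  436  140   17 1661 1516  709    1    0
    0    0]
hub px 323.6736842105263 131.78947368421052 665 z 0.20745363378326032
spindle from hub [0.57223667 0.23257602 0.20745363]
ring z 0.16947733422277478 r pct [0.04006646 0.05459979 0.06057145]
ring fit [0.57182486 0.23295902 0.05244764] 184
knob [0.50068603 0.13929632] 500.73187255859375 139.3738250732422 11.022040367126465
lever len 0.11747163383699809 angle -127.49544969043423
lever len 0.11752617786559545 angle -127.22250745288576
0.00:202/199 0.04:202/199 0.08:206/200 0.12:212/200 0.16:201/200 0.20:151/199 0.24:109/170 0.28:179/184 0.32:202/184 0.36:204/184 0.40:169/186 0.44:136/175 0.48:199/169 0.52:190/169 0.56:197/185 0.60:209/183 0.64:209/185 0.68:170/185 0.72:143/173 0.76:205/504 0.80:201/170 0.84:198/185 0.88:214/184 0.92:213/185 0.96:162/185 1.00:149/173 1.04:214/170 1.08:216/169 1.12:216/184 1.16:216/185 1.20:218/185 1.24:200/183 1.28:156/177 1.32:215/170 1.36:213/167 1.40:216/184 1.44:217/184 1.48:219/184 1.52:197/185 1.56:185/176 1.60:219/168 1.64:216/184 1.68:219/186 1.72:218/185 1.76:220/185 1.80:217/186 1.84:193/172 1.88:221/169 1.92:207/169 1.96:214/184 2.00:217/183 2.04:218/185 2.08:207/185 2.12:185/179 2.16:215/170 2.20:214/171 2.24:214/170 2.28:215/169 2.32:214/170 2.36:213/170 2.40:210/169 2.44:214/170 2.48:212/170
```

View pics/w1c.png

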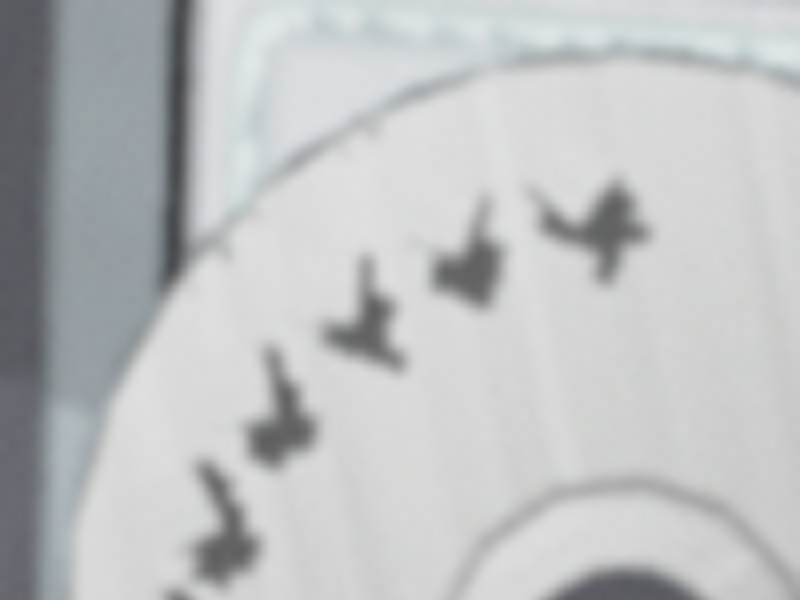

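Run:
```python
from h import *
z=np.load("pics/w1.npz"); im,d=z["im"],z["d"]; E=(z["R"],z["p"]); C=cloud("wrist",d,E); Z=C[...,2]
c0=np.array([.572,.2328]); m=np.zeros((480,640),bool); m[40:210,240:400]=1
m&=abs(Z-.1845)<.004; P=C[m][:,:2]-c0; r=np.hypot(*P.T); k=(r>.036)&(r<.048); a=np.unwrap(np.arctan2(P[k,1],P[k,0])%(2*np.pi))
a=np.degrees(np.arctan2(P[k,1],P[k,0]))%360
rel=np.radians(233.0-a); h,e=np.histogram(rel,bins=np.arange(0,2.4,.02)); print(list(zip(e.round(2),h)))
# comb fit
best=max((np.sum([np.sum(abs(rel-(p+.28*i))<.07) for i in range(7)]),p) for p in np.arange(.1,.6,.005)); print(best)
ph=np.angle(np.exp(1j*2*np.pi*rel/.28).mean())*.28/2/np.pi; print("phase",ph, ph+.28)
# lever bar axis
m=np.zeros((480,640),bool); m[130:240,180:310]=1; m&=abs(Z-.2)<.003; P=C[m][:,:2]; r=np.hypot(*(P-c0).T); P=P[(r>.035)&(r<.105)]
vx,vy,x,y=cv2.fitLine(P.astype(np.float32),cv2.DIST_HUBER,0,.001,.001).ravel(); print("lever ang",np.degrees(np.arctan2(-abs(vy),-abs(vx)))%360,"offset of c0 from line",(c0[0]-x)*vy-(c0[1]-y)*vx)
inc([.608,-.281,.30],65)
```

```text
[(np.float64(0.0), np.int64(0)), (np.float64(0.02), np.int64(0)), (np.float64(0.04), np.int64(0)), (np.float64(0.06), np.int64(0)), (np.float64(0.08), np.int64(0)), (np.float64(0.1), np.int64(0)), (np.float64(0.12), np.int64(0)), (np.float64(0.14), np.int64(0)), (np.float64(0.16), np.int64(0)), (np.float64(0.18), np.int64(0)), (np.float64(0.2), np.int64(0)), (np.float64(0.22), np.int64(0)), (np.float64(0.24), np.int64(0)), (np.float64(0.26), np.int64(1)), (np.float64(0.28), np.int64(5)), (np.float64(0.3), np.int64(9)), (np.float64(0.32), np.int64(10)), (np.float64(0.34), np.int64(13)), (np.float64(0.36), np.int64(13)), (np.float64(0.38), np.int64(11)), (np.float64(0.4), np.int64(7)), (np.float64(0.42), np.int64(6)), (np.float64(0.44), np.int64(2)), (np.float64(0.46), np.int64(0)), (np.float64(0.48), np.int64(0)), (np.float64(0.5), np.int64(0)), (np.float64(0.52), np.int64(0)), (np.float64(0.54), np.int64(2)), (np.float64(0.56), np.int64(4)), (np.float64(0.58), np.int64(7)), (np.float64(0.6), np.int64(13)), (np.float64(0.62), np.int64(18)), (np.float64(0.64), np.int64(12)), (np.float6
[... 2395 characters left out ...]
.int64(3)), (np.float64(2.12), np.int64(1)), (np.float64(2.14), np.int64(0)), (np.float64(2.16), np.int64(0)), (np.float64(2.18), np.int64(0)), (np.float64(2.2), np.int64(0)), (np.float64(2.22), np.int64(0)), (np.float64(2.24), np.int64(0)), (np.float64(2.26), np.int64(0)), (np.float64(2.28), np.int64(0)), (np.float64(2.3), np.int64(0)), (np.float64(2.32), np.int64(0)), (np.float64(2.34), np.int64(0)), (np.float64(2.36), np.int64(0))]
(np.int64(510), np.float64(0.3550000000000002))
phase 0.07259812965142927 0.3525981296514293
lever ang 233.0253 offset of c0 from line 0.00040502695518090936
P [ 0.608 -0.281  0.3  ] yaw 65 -> shift [-440.  -141.    80.9] turn [ 5.000e-02 -3.000e-02  4.506e+01]
```

The first ring pin lies at about 0.355 rad, so the target swing is 1.335 rad, which puts the lever at a bearing of 156.5°. Next is the pin.

>>> play_rows(
  increments=[
    [[-440,-141,80],[0,0,45],0.4],
    [[-440,-141,80],[0,0,45],0.4],
    [[-440,-141,80],[0,0,45],0.4],
    [[-440,-141,80],[0,0,45],0.4],
    [[-440,-141,80],[0,0,45],0.4],
    [[-440,-141,80],[0,0,45],0.4],
    [[-440,-141,80],[0,0,45],0.4],
    [[-440,-141,80],[0,0,45],0.4],
    [[-440,-141,80],[0,0,45],0.4],
    [[-440,-141,80],[0,0,45],0.4],
    [[-440,-141,80],[0,0,45],0.4],
    [[-440,-141,80],[0,0,45],0.4],
    [[-440,-141,80],[0,0,45],0.4],
  ],
)

```text
time: 3.15
ee_pos: [0.6085, -0.2804, 0.3013]
tcp_rot: [179.9, -0.0, 65.1]
wrist_force: [0.3, -0.2, 1.1]
opening: 0.0514
grasp_force: 0.0
```

Run:
```python
from h import *
o=telemetry.get_obs(); im,d=camera("wrist"); save("w2",im); E=ext("wrist",o); C=cloud("wrist",d,E); Z=C[...,2]
near=(np.hypot(C[...,0]-.608,C[...,1]+.281)<.06)
def rep(n,m,zz):
    nn,l,st,ce=cv2.connectedComponentsWithStats(m.astype(np.uint8)); i=1+np.argmax(st[1:,4]); v,u=np.where(l==i)
    W=onz("wrist",np.c_[u,v],zz,E)[:,:2]*1000; r=cv2.minAreaRect(W.astype(np.float32)); print(n,len(u),ce[i].round(),"z",np.median(Z[l==i]).round(4),W.mean(0).round(1),np.round(r[0],1),np.round(r[1],1),round(r[2],1))
rep("holder",near&(abs(Z-.055)<.004),.055); rep("pintop",near&(abs(Z-.125)<.005),.125)
near2=np.hypot(C[...,0]-.443,C[...,1]+.134)<.07; 
try: rep("counter",near2&(abs(Z-.05)<.004),.05)
except Exception as e: print(e)
print(o["ee_pos"],o["wrist_force"])
inc([.608,-.281,.095],65,o)
```

```text
holder 3800 [321. 188.] z 0.0545 [ 608.9 -278.3] [ 607.9 -280.5] [60.4 59.9] 70.2
pintop 328 [320. 210.] z 0.1243 [ 608.1 -280. ] [ 608.3 -279.8] [14.8 13.6] 65.1
counter 8329 [ 66. 112.] z 0.0497 [ 443.3 -132.6] [ 443.5 -133.7] [69.8 82. ] 65.2
[ 0.60845708 -0.2803504   0.30134867] [ 0.27984588 -0.15899267  1.09180676]
P [ 0.608 -0.281  0.095] yaw 65 -> shift [ -0.8  -0.4 206.3] turn [ 0.06 -0.02  0.07]
```

View pics/w2.png

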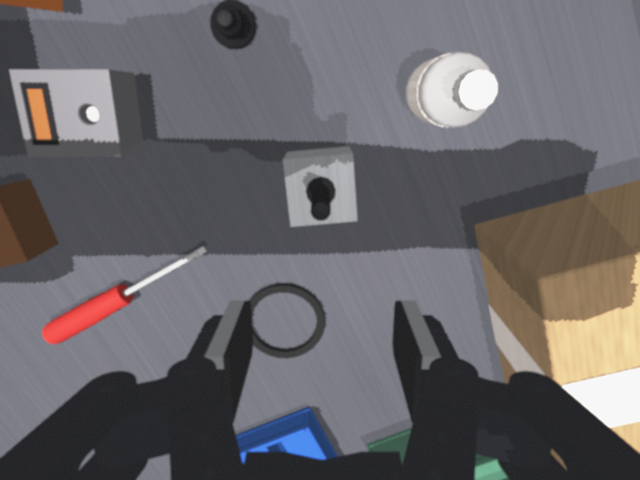

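The wrist view shows the pin top at (320,210), centred within 1 mm under the tool. The button is at about (89,113). I'll go straight down and grip.

>>> play_rows(
  increments=[
    [[0,0,50],[0,0,0],0.4],
    [[0,0,100],[0,0,0],0.4],
    [[0,0,140],[0,0,0],0.4],
    [[0,0,165],[0,0,0],0.4],
    [[0,0,185],[0,0,0],0.4],
    [[0,0,200],[0,0,0],0.4],
    [[0,0,206],[0,0,0],0.4],
    [[0,0,206],[0,0,0],0.4],
    [[0,0,206],[0,0,0],1],
    [[0,0,206],[0,0,0],1],
    [[0,0,206],[0,0,0],1],
    [[0,0,206],[0,0,0],1],
    [[0,0,206],[0,0,0],1],
    [[0,0,206],[0,0,0],1],
    [[0,0,206],[0,0,0],1],
    [[0,0,206],[0,0,0],1],
  ],
  grip_force=60,
)

```text
time: 4.8
ee_pos: [0.6086, -0.2825, 0.0954]
tcp_rot: [179.9, -0.0, 64.9]
wrist_force: [0.0, -0.1, 5.5]
opening: 0.0134
grasp_force: 58.4
```

Run:
```python
from h import *
o=telemetry.get_obs(); print(np.round(o["ee_pos"],4),o["tcp_rot"],o["wrist_force"],o["opening"])
print("button from top", onz("top",[[381.3,271]],.042))
x,y,_=o["ee_pos"]; inc([x,y,.2],65,o)
o["ee_pos"][2]=.2; inc([.4598,-.1417,.2],65,o)
```

```text
[ 0.6086 -0.2825  0.0954] [ 1.79903445e+02 -4.47817916e-03  6.49473751e+01] [ 0.03927898 -0.11023479  5.48998437] 0.013393498666508968
button from top [[ 0.46022889 -0.14386115  0.042     ]]
P [ 0.6086 -0.2825  0.2   ] yaw 65 -> shift [   0.     0.2 -104.6] turn [ 0.1  -0.   -0.05]
P [ 0.4598 -0.1417  0.2   ] yaw 65 -> shift [  64.5 -194.4   -0.3] turn [ 0.1  -0.   -0.05]
```

>>> play_rows(
  increments=[
    [[0,0,-20],[0,0,0],1],
    [[0,0,-50],[0,0,0],1],
    [[0,0,-90],[0,0,0],1],
    [[0,0,-105],[0,0,0],1],
    [[20,-60,-105],[0,0,0],1],
    [[34,-104,-105],[0,0,0],1],
    [[48,-146,-105],[0,0,0],1],
    [[60,-180,-105],[0,0,0],1],
    [[64,-194,-105],[0,0,0],1],
    [[64,-194,-105],[0,0,0],1],
    [[64,-194,-105],[0,0,0],1],
  ],
)

```text
time: 5.9
ee_pos: [0.4599, -0.1424, 0.1995]
tcp_rot: [179.9, -0.0, 65.0]
wrist_force: [-0.2, 0.2, -0.9]
opening: 0.0134
grasp_force: 58.7
```

Run:
```python
from h import *
o=telemetry.get_obs(); im,d=camera("wrist"); save("w3",im); E=ext("wrist",o); C=cloud("wrist",d,E); np.savez("pics/w3",im=im,d=d,R=E[0],p=E[1]); Z=C[...,2]
near=np.hypot(C[...,0]-.443,C[...,1]+.134)<.06; m=near&(abs(Z-.05)<.004)
v,u=np.where(m); r=cv2.minAreaRect((onz("wrist",np.c_[u,v],.05,E)[:,:2]*1000).astype(np.float32)); print(r)
print(o["ee_pos"],o["wrist_force"])
print("proj hole",proj("wrist",[[.4598,-.1417,.05]],E),"proj tip nominal",proj("wrist",[np.array(o["ee_pos"])-[0,0,.085]],E))
```

```text
((442.86627197265625, -133.253173828125), (70.25909423828125, 79.905029296875), 65.1695327758789)
[ 0.45988388 -0.14235256  0.19951869] [-0.18639185  0.23394825 -0.90535765]
proj hole [[320.41812378 220.12656628]] proj tip nominal [[320.68667273 255.7244743 ]]
```

View pics/w3.png

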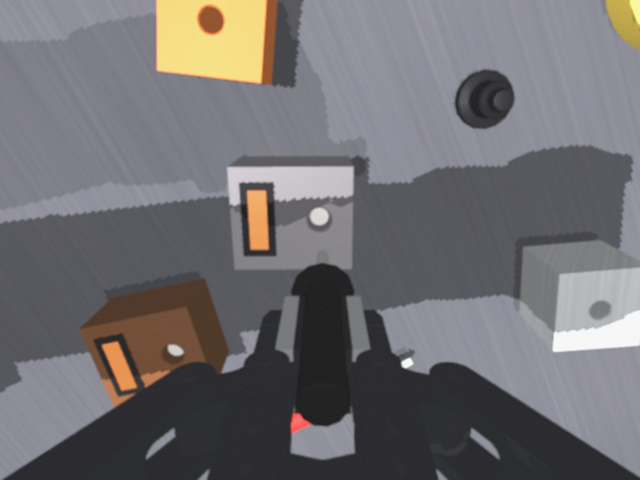

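The tip shows at (322,256), as predicted, and the hole at (319,218), so they line up within 1 mm. Now the press.

>>> play_rows(
  increments=[
    [[0,0,30],[0,0,0],1],
    [[0,0,50],[0,0,0],1],
    [[0,0,60],[0,0,0],1],
    [[0,0,67],[0,0,0],1],
    [[0,0,70],[0,0,0],1],
    [[0,0,72],[0,0,0],1],
    [[0,0,74],[0,0,0],1],
    [[0,0,75],[0,0,0],1],
    [[0,0,76],[0,0,0],1],
    [[0,0,76],[0,0,0],1],
    [[0,0,76],[0,0,0],1],
  ],
)

```text
time: 7.05
ee_pos: [0.4598, -0.1423, 0.1238]
tcp_rot: [179.9, -0.0, 65.0]
wrist_force: [1.6, -0.1, 2.4]
opening: 0.0137
grasp_force: 58.8
```

```bash
python3 -c "
from h import *
for i in range(3): print(np.round(telemetry.get_obs()['wrist_force'],2),telemetry.get_obs()['ee_pos'])"
```

```text
[ 1.63 -0.12  2.41] [ 0.45982089 -0.14225193  0.12376448]
[ 1.63 -0.12  2.41] [ 0.45982089 -0.14225193  0.12376448]
[ 1.63 -0.12  2.41] [ 0.45982089 -0.14225193  0.12376448]
```

>>> play_rows(
  increments=[
    [[0,0,1],[0,0,0],1],
    [[0,0,2],[0,0,0],1],
    [[0,0,2],[0,0,0],1],
    [[0,0,2],[0,0,0],1],
  ],
)

```text
time: 7.45
ee_pos: [0.4598, -0.1422, 0.1219]
tcp_rot: [179.9, -0.0, 65.0]
wrist_force: [0.5, -1.1, 7.6]
opening: 0.0136
grasp_force: 59.3
```

>>> play_rows(
  increments=[
    [[0,0,0.5],[0,0,0],1],
    [[0,0,1],[0,0,0],1],
    [[0,0,1],[0,0,0],1],
    [[0,0,1],[0,0,0],1],
  ],
)

```text
time: 7.85
ee_pos: [0.4599, -0.1423, 0.1215]
tcp_rot: [179.9, -0.0, 65.0]
wrist_force: [-0.9, -0.8, 11.7]
opening: 0.0138
grasp_force: 59.9
```

>>> play_rows(
  increments=[
    [[0,0,1],[0,0,0],1],
    [[0,0,1],[0,0,0],1],
    [[0,0,1],[0,0,0],1],
  ],
)

```text
time: 8.15
ee_pos: [0.4601, -0.1423, 0.1211]
tcp_rot: [179.8, -0.0, 65.0]
wrist_force: [-2.4, 1.0, 15.6]
opening: 0.0133
grasp_force: 60.5
```

>>> play_rows(
  increments=[
    [[0,0,-20],[0,0,0],1],
    [[0,0,-50],[0,0,0],1],
    [[0,0,-84],[0,0,0],1],
    [[0,0,-84],[0,0,0],1],
    [[-16,48,-84],[0,0,0],1],
    [[-32,96,-84],[0,0,0],1],
    [[-48,144,-84],[0,0,0],1],
    [[-60,182,-84],[0,0,0],1],
    [[-64,193,-84],[0,0,0],1],
    [[-64,193,-84],[0,0,0],1],
    [[-64,193,-84],[0,0,0],1],
  ],
)

```text
time: 9.25
ee_pos: [0.6067, -0.2815, 0.202]
tcp_rot: [-179.9, -0.0, 64.9]
wrist_force: [0.1, -0.3, -1.3]
opening: 0.0134
grasp_force: 59.0
```

Run:
```python
from h import *
o=telemetry.get_obs(); im,d=camera("wrist"); E=ext("wrist",o); C=cloud("wrist",d,E); Z=C[...,2]
m=(np.hypot(C[...,0]-.608,C[...,1]+.281)<.06)&(abs(Z-.055)<.004); v,u=np.where(m)
W=onz("wrist",np.c_[u,v],.055,E)[:,:2]*1000; print(cv2.minAreaRect(W.astype(np.float32)))
g=cv2.cvtColor(im,cv2.COLOR_RGB2GRAY); P=onz("wrist",np.c_[np.tile(np.arange(640),480),np.repeat(np.arange(480),640)],.055,E)[:,:2].reshape(480,640,2)
print(o["ee_pos"],o["wrist_force"]); ht=np.array(o["ee_pos"])-[0,0,.0854]; print("tip px",proj("wrist",[ht],E),"hole px",proj("wrist",[[.608,-.281,.055]],E))
save("w4",im[120:480,140:500])
```

```text
((607.9302368164062, -280.337158203125), (60.65520477294922, 59.868282318115234), 70.19393920898438)
[ 0.60670283 -0.28148809  0.20199373] [ 0.06256001 -0.26228163 -1.29271426]
tip px [[321.23986002 255.47210075]] hole px [[323.18640441 220.58667293]]
```

View pics/w4.png

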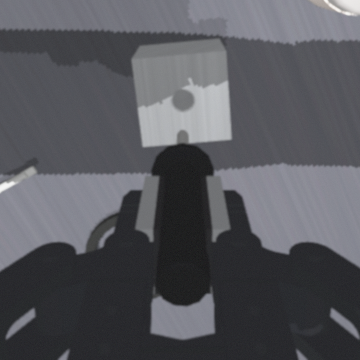

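The hole is at full-frame (323,220) and the tip at about (322,257), an offset of about 1.5 mm, which I'll correct while lowering.

>>> play_rows(
  increments=[
    [[1.4,0.8,10],[0,0,0],1],
    [[1.4,0.8,30],[0,0,0],1],
    [[1.4,0.8,45],[0,0,0],1],
    [[1.4,0.8,60],[0,0,0],1],
    [[1.4,0.8,75],[0,0,0],1],
    [[1.4,0.8,88],[0,0,0],1],
    [[1.4,0.8,96],[0,0,0],1],
    [[1.4,0.8,101],[0,0,0],1],
    [[1.4,0.8,104],[0,0,0],1],
    [[1.4,0.8,105],[0,0,0],1],
    [[1.4,0.8,105],[0,0,0],1],
  ],
)

```text
time: 10.4
ee_pos: [0.6088, -0.281, 0.0986]
tcp_rot: [180.0, -0.0, 64.9]
wrist_force: [0.5, 0.3, -0.7]
opening: 0.0129
grasp_force: 59.0
```

>>> play_rows(
  increments=[
    [[0,0,1],[0,0,0],1],
    [[0,0,2],[0,0,0],1],
    [[0,0,3],[0,0,0],1],
    [[0,0,3],[0,0,0],1],
  ],
)

```text
time: 10.8
ee_pos: [0.6086, -0.2809, 0.0954]
tcp_rot: [180.0, 0.0, 65.0]
wrist_force: [1.2, 0.0, -0.1]
opening: 0.0136
grasp_force: 59.3
```

>>> play_rows(
  increments=[
    [[0,0,0.5],[0,0,0],1],
    [[0,0,1],[0,0,0],1],
    [[0,0,1.5],[0,0,0],1],
    [[0,0,1.5],[0,0,0],1],
  ],
)

```text
time: 11.2
ee_pos: [0.6087, -0.281, 0.0953]
tcp_rot: [179.9, -0.0, 65.0]
wrist_force: [-3.4, 1.7, 9.1]
opening: 0.0135
grasp_force: 59.9
```

Collar contact felt. Release, rise and check.

>>> play_rows(
  increments=[
    [[0,0,-1],[0,0,0],1],
    [[0,0,-1],[0,0,0],0.6],
    [[0,0,-1],[0,0,0],0.4],
    [[0,0,-1],[0,0,0],0.4],
    [[0,0,-1],[0,0,0],0.4],
    [[0,0,-1],[0,0,0],0.4],
    [[0,0,-15],[0,0,0],0.4],
    [[0,0,-50],[0,0,0],0.4],
    [[0,0,-100],[0,0,0],0.4],
    [[0,0,-150],[0,0,0],0.4],
    [[0,0,-200],[0,0,0],0.4],
    [[0,0,-250],[0,0,0],0.4],
    [[0,0,-250],[0,0,0],0.4],
  ],
)

```text
time: 12.5
ee_pos: [0.6088, -0.281, 0.3526]
tcp_rot: [179.3, -0.0, 65.0]
wrist_force: [0.6, -0.2, 0.5]
opening: 0.0512
grasp_force: 0.0
```

Run:
```python
from h import *
o=telemetry.get_obs(); im,d=camera("wrist"); E=ext("wrist",o); C=cloud("wrist",d,E); Z=C[...,2]
m=(np.hypot(C[...,0]-.608,C[...,1]+.281)<.04)&(Z>.1); v,u=np.where(m)
print(len(u),"top z",np.percentile(Z[m],90),onz("wrist",np.c_[u,v],.125,E)[(abs(Z[m]-.125)<.005)].mean(0),o["ee_pos"],o["q"])
c0=np.array([.572,.2328]); a=np.radians(233.0); K=c0+.12*np.array([np.cos(a),np.sin(a)]); print("K",K)
# tool yaw 53 (closing axis along tangent) 
inc([*K,.345],53,o)
```

```text
27952 top z 0.4149975119075188 [ 0.61019424 -0.27956871  0.125     ] [ 0.60877969 -0.28100435  0.35264196] [-2.47778250e+01  2.86028710e+01  5.13730918e+01  1.12073038e+02
  1.07317783e-03  9.02711028e+01]
K [0.4997822  0.13696374]
P [0.4998 0.137  0.345 ] yaw 53 -> shift [ 332.5 -275.8    4.3] turn [ 0.69 -0.08 11.95]
```

The pin hangs back at the right height (top 125 mm). On to the lever, with a tool yaw of 233° to keep joint 6 in range.

>>> play_rows(
  increments=[
    [[332,-276,0],[0,0,-168],0.2],
    [[332,-276,0],[0,0,-168],0.2],
    [[332,-276,0],[0,0,-168],0.2],
    [[332,-276,0],[0,0,-168],0.2],
    [[332,-276,0],[0,0,-168],0.2],
    [[332,-276,0],[0,0,-168],0.2],
    [[332,-276,0],[0,0,-168],0.2],
    [[332,-276,0],[0,0,-168],0.2],
    [[332,-276,0],[0,0,-168],0.2],
    [[332,-276,0],[0,0,-168],0.2],
    [[332,-276,0],[0,0,-168],0.2],
    [[332,-276,0],[0,0,-168],0.2],
    [[332,-276,0],[0,0,-168],0.2],
    [[332,-276,0],[0,0,-168],0.2],
    [[332,-276,0],[0,0,-168],0.2],
    [[332,-276,0],[0,0,-168],0.2],
    [[332,-276,0],[0,0,-168],0.2],
    [[332,-276,0],[0,0,-168],0.2],
    [[332,-276,0],[0,0,-168],0.2],
    [[332,-276,0],[0,0,-168],0.2],
  ],
)

```text
time: 14.55
ee_pos: [0.4986, 0.1366, 0.3428]
tcp_rot: [179.9, -0.1, -126.7]
wrist_force: [-0.2, 0.6, 0.7]
opening: 0.0684
grasp_force: 0.0
```

>>> play_rows(
  increments=[
    [[0,0,0],[0,0,0],0.2],
    [[0,0,0],[0,0,0],0.2],
  ],
)

```text
time: 14.75
ee_pos: [0.4988, 0.1367, 0.3432]
tcp_rot: [180.0, -0.0, -127.2]
wrist_force: [0.3, 0.1, -0.0]
opening: 0.0683
grasp_force: 0.0
```

Run:
```python
from h import *
o=telemetry.get_obs(); im,d=camera("wrist"); E=ext("wrist",o); C=cloud("wrist",d,E); Z=C[...,2]
print(o["ee_pos"],o["tcp_rot"],o["q"],o["wrist_force"],o["opening"])
m=(np.hypot(C[...,0]-.4998,C[...,1]-.137)<.03)&(abs(Z-.242)<.006); v,u=np.where(m)
W=onz("wrist",np.c_[u,v],.242,E)[:,:2]*1000; print("knob",len(u),Z[m].mean(),W.mean(0),cv2.minEnclosingCircle(W.astype(np.float32)))
inc([.4998,.137,.225],233,o)
save("w5",im)
```

```text
[0.49875732 0.13667006 0.34322692] [ 1.79965793e+02 -4.21763889e-02 -1.27195211e+02] [ 1.53233367e+01  3.76262211e+00  1.93680594e+01  1.05659722e+02
  1.48064420e-03 -3.74814400e+01] [ 0.32432215  0.0919931  -0.00245102] 0.06825099644945348
knob 954 0.240941386537699 [498.14476805 135.71983055] ((498.3946228027344, 135.66909790039062), 10.045461654663086)
P [0.4998 0.137  0.225 ] yaw 233 -> shift [ -1.   -0.7 118.2] turn [ 0.03 -0.04 -0.2 ]
```

View pics/w5.png

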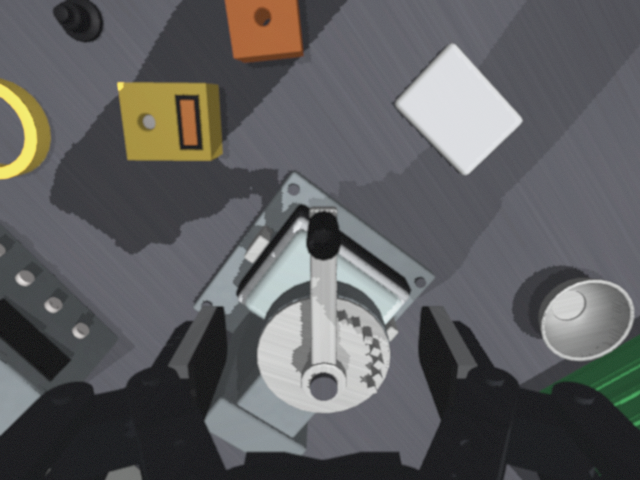

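The wrist view has the knob top at (323,238), centred between the fingers with the bar aligned straight down the image. Descend and close.

>>> play_rows(
  increments=[
    [[0,0,40],[0,0,0],0.2],
    [[0,0,75],[0,0,0],0.2],
    [[0,0,100],[0,0,0],0.2],
    [[0,0,112],[0,0,0],0.2],
    [[0,0,117],[0,0,0],0.2],
    [[0,0,117],[0,0,0],0.2],
    [[0,0,117],[0,0,0],0.2],
    [[0,0,117],[0,0,0],1],
    [[0,0,117],[0,0,0],1],
    [[0,0,117],[0,0,0],1],
    [[0,0,117],[0,0,0],1],
    [[0,0,117],[0,0,0],1],
    [[0,0,117],[0,0,0],1],
    [[0,0,117],[0,0,0],1],
    [[0,0,117],[0,0,0],1],
  ],
  grip_force=60,
)

```text
time: 16.3
ee_pos: [0.4987, 0.1372, 0.2274]
tcp_rot: [180.0, 0.0, -127.0]
wrist_force: [-4.5, 3.8, 4.4]
opening: 0.0186
grasp_force: 58.5
```

```bash
cat >> h.py <<'E'
def arc(c,r,z,phis,lev0=233.0,o=None):
    o=o or telemetry.get_obs(); Rt=R.from_euler('xyz',o["tcp_rot"],degrees=True)
    cmd=o["ee_pos"]
    for p in phis:
        a=np.radians(lev0)-p; P=np.array([c[0]+r*np.cos(a),c[1]+r*np.sin(a),z])
        print(round(p,3),Rt.inv().apply(P-cmd)[:2].round(4)*1000, np.degrees(p).round(1))
E
python3 - <<'E'
from h import *
o=telemetry.get_obs(); print(o["ee_pos"],o["tcp_rot"],o["wrist_force"])
c0=np.array([.5715,.2325]); d=np.array(o["ee_pos"][:2])-c0; print(np.hypot(*d),np.degrees(np.arctan2(d[1],d[0]))%360)
E
```

```text
[0.4986783  0.13717102 0.22737567] [ 1.79953236e+02  4.42723183e-02 -1.27024214e+02] [-4.45318954  3.77400655  4.3619238 ]
0.11996088294317304 232.62383170934675
```

Clockwise is tool +y here, so a swing of φ is x=120(cosφ−1), y=120·sinφ, turn +φ.

>>> play_rows(
  increments=[
    [[-0.1,5.2,0],[0,0,2.5],1],
    [[-0.5,10.5,0],[0,0,5],1],
    [[-1,15.7,0],[0,0,7.5],1],
    [[-1.8,20.8,0],[0,0,10],1],
    [[-2.8,26,0],[0,0,12.5],1],
    [[-4.1,31.1,0],[0,0,15],1],
    [[-5.6,36.1,0],[0,0,17.5],1],
    [[-7.2,41,0],[0,0,20],1],
    [[-9.1,45.9,0],[0,0,22.5],1],
    [[-11.2,50.7,0],[0,0,25],1],
    [[-13.6,55.4,0],[0,0,27.5],1],
    [[-13.6,55.4,0],[0,0,27.5],1],
  ],
  grip_force=80,
)

```text
time: 17.5
ee_pos: [0.4631, 0.1803, 0.2274]
tcp_rot: [-179.9, 0.0, -154.6]
wrist_force: [0.4, -7.8, 4.4]
opening: 0.0181
grasp_force: 78.5
```

```bash
cat >> h.py <<'E'
def st():
    o=telemetry.get_obs(); d=np.array(o["ee_pos"][:2])-[.5715,.2325]; a=np.arctan2(d[1],d[0])%(2*np.pi)
    F=np.array(o["wrist_force"]); t=np.array([np.sin(a),-np.cos(a)]); r=d/np.hypot(*d)
    print("r",np.hypot(*d).round(4),"bearing",np.degrees(a).round(2),"swing",(np.radians(232.6)-a).round(3),"yaw",o["tcp_rot"][2],"Ft",F[:2]@t,"Fr",F[:2]@r,"Fz",F[2],"z",o["ee_pos"][2],o["opening"],o["q"][5])
E
python3 -c "
from h import *; st()"
```

```text
r 0.1203 bearing 205.7 swing 0.47 yaw -154.63349473385455 Ft -7.20754950044564 Fr 3.0395569952755777 Fz 4.387960109259648 z 0.22738394582189345 0.018078185975489526 -4.019697647355848
```

>>> play_rows(
  increments=[
    [[-0.1,5.2,0],[0,0,2.5],1],
    [[-0.5,10.5,0],[0,0,5],1],
    [[-1,15.7,0],[0,0,7.5],1],
    [[-1.8,20.8,0],[0,0,10],1],
    [[-2.8,26,0],[0,0,12.5],1],
    [[-4.1,31.1,0],[0,0,15],1],
    [[-5.6,36.1,0],[0,0,17.5],1],
    [[-7.2,41,0],[0,0,20],1],
    [[-9.1,45.9,0],[0,0,22.5],1],
    [[-11.2,50.7,0],[0,0,25],1],
    [[-13.6,55.4,0],[0,0,27.5],1],
    [[-16.1,60,0],[0,0,30],1],
    [[-18.8,64.5,0],[0,0,32.5],1],
    [[-21.7,68.8,0],[0,0,35],1],
    [[-21.7,68.8,0],[0,0,35],1],
    [[-21.7,68.8,0],[0,0,35],1],
  ],
)

```text
time: 19.1
ee_pos: [0.4524, 0.2515, 0.2274]
tcp_rot: [-179.9, -0.0, 170.5]
wrist_force: [-5.6, -6.8, 6.6]
opening: 0.018
grasp_force: 79.1
```

```bash
python3 -c "
from h import *; st()"
```

```text
r 0.1206 bearing 170.96 swing 1.076 yaw 170.45516307721564 Ft -7.636945002607452 Fr 4.42474780051646 Fz 6.609899571521814 z 0.22739161413054687 0.01798118188197452 38.65327486523052
```

>>> play_rows(
  increments=[
    [[0,2.5,0],[0,0,1.2],1],
    [[-0.1,5,0],[0,0,2.4],1],
    [[-0.2,8,0],[0,0,3.8],1],
    [[-0.3,9,0],[0,0,4.3],1],
    [[-0.3,9,0],[0,0,4.3],1],
  ],
)

```text
time: 19.6
ee_pos: [0.454, 0.2599, 0.2274]
tcp_rot: [-179.8, -0.0, 166.1]
wrist_force: [-7.3, -10.0, 7.7]
opening: 0.0182
grasp_force: 79.2
```

```bash
python3 -c "
from h import *; st()"
```

```text
r 0.1207 bearing 166.89 swing 1.147 yaw 166.13055840009082 Ft -11.4112637251483 Fr 4.858021932602759 Fz 7.651203862110264 z 0.22740588942088466 0.018161986512182655 43.711274076403036
```

>>> play_rows(
  increments=[
    [[-0.2,3,0],[0,0,1.4],1],
    [[-0.5,6,0],[0,0,2.9],1],
    [[-0.8,9,0],[0,0,4.3],1],
    [[-0.8,9,0],[0,0,4.3],1],
  ],
)

```text
time: 20.0
ee_pos: [0.4566, 0.2695, 0.2274]
tcp_rot: [-179.9, -0.1, 161.8]
wrist_force: [-10.1, -3.7, 6.9]
opening: 0.0176
grasp_force: 79.2
```

```bash
python3 -c "
from h import *; st()"
```

```text
r 0.1207 bearing 162.16 swing 1.229 yaw 161.830684078164 Ft -6.601709865873448 Fr 8.496428052290677 Fz 6.85444668318125 z 0.2273974929707549 0.017634638104506276 48.703776749710435
```

Force dropped from 11.4 to 6.6 N at about 164.5°, so pin 4 is passed where predicted. Moving on to midway between pins 4 and 5.

>>> play_rows(
  increments=[
    [[0.1,3,0],[0,0,1.4],1],
    [[0.1,6,0],[0,0,2.9],1],
    [[0.1,9,0],[0,0,4.3],1],
    [[0,10.9,0],[0,0,5.2],1],
    [[0,10.9,0],[0,0,5.2],1],
    [[0,10.9,0],[0,0,5.2],1],
    [[0,10.9,0],[0,0,5.2],1],
    [[0,10.9,0],[0,0,5.2],1],
  ],
)

```text
time: 20.8
ee_pos: [0.4602, 0.2792, 0.2274]
tcp_rot: [-179.9, -0.0, 156.7]
wrist_force: [-8.0, -6.0, 6.3]
opening: 0.0181
grasp_force: 79.2
```

Run:
```python
from h import *
st()
im,d=camera("top"); save("top2",im); C=cloud("top",d)
o=telemetry.get_obs(); imw,dw=camera("wrist"); Ew=ext("wrist",o)
Z=C[...,2]; m=np.zeros((480,640),bool); m[195:245,405:455]=1; m&=abs(Z-.125)<.012; print("pin top",C[m].mean(0),m.sum())
Cw=cloud("wrist",dw,Ew); m=abs(Cw[...,2]-.2)<.004; P=Cw[m][:,:2]; r=np.hypot(*(P-[.5715,.2325]).T); P=P[(r>.03)&(r<.09)]; print(len(P))
vx,vy,x,y=cv2.fitLine(P.astype(np.float32),cv2.DIST_HUBER,0,.001,.001).ravel(); print("bar ang",np.degrees(np.arctan2(vy,vx))%180)
save("end",np.hstack([im[150:350,190:450],imw[::2,::2][:200]]))
```

```text
r 0.1207 bearing 157.25 swing 1.315 yaw 156.66324507105764 Ft -8.657511971541247 Fr 5.036567197318419 Fz 6.277584081119309 z 0.2274154779752733 0.01807033762430082 54.59895541318914
pin top [ 0.61022829 -0.28016803  0.12343208] 24
2520
bar ang 156.51445
```

View pics/end.png

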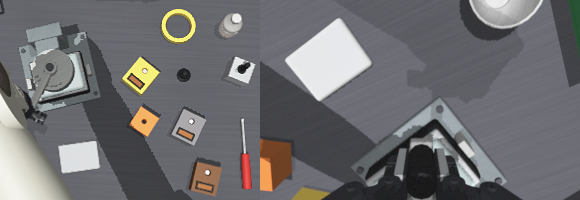

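The final views show the pin hanging in its holder, the knob in the gripper, and nothing else moved. The bar lies at 156.5°, midway between pins 4 (164.5°) and 5 (148.5°).

```bash
python3 -c "
from h import *; print(workorder.job_done())"
```

```text
the job is handed in; nothing more can be done
None
```

The job is handed in: the zero button was pressed fully down with the lever at rest, the pin is back in its holder, and the gripper is holding the lever still, midway between the fourth and fifth clicks; the judging result was not shown.

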